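# Load a slotted slat into the spring jig

## Task

Slide the slotted end of the loose pine slat all the way onto the jig's upright pin while its other end is still clear of the catch, then push near that other end to swing the slat about the pin against the sprung pad, just until the catch snaps out behind it and holds it. Feel your way and push gently, so the soft wood is not bruised; leave the slat flat on the bench and held by the catch, and leave everything else on the bench where it is.

Things in the scene. Friction and masses are not known exactly. Their poses are not given: they have to be found in the camera images.
- slat: The workpiece: loose pine slat, 300 x 45 x 18 mm, 0.12 to 0.27 kg, lying flat in front of the jig. Origin: centre of its underside. Its x axis runs along it from the slotted end (x = -150 mm) to the plain square end (x = +150); z up. The slot is open at the end, 14 mm wide, 40 deep (flat bottom at x = -110), between two prongs with round tips (radius 7.75).
- slat_slot (a point): Where the pin's axis lies in the slat's slot when the slot is fully on the pin: x = -115 mm on the slat's centre line, 9 mm above its underside. While the slot goes on, the slat must stand 0.35 rad or more off the jig's y axis (plain end nearer the robot) to be sure of clearing the catch.
- jig: The jig, fixed to the bench. Origin: foot of its fixed upright steel pin (10 mm diameter, 36 tall). y runs along its wooden rail, x from the pin to the rail, away from the robot. Rail 30 mm high, front face at x = +105 mm, y +45 to -355. Near its -y end an aluminium carriage, 30 high, bears a sprung pad and catch; it is clamped anywhere within 18 mm either way in x: not measured, to be felt.
- jig_pin (a point): On the axis of the jig's pin, 9 mm above the bench (half the slat's thickness). When loaded, the slat lies along the jig's y axis within 0.09 rad, plain end towards -y. Over 30 N between slat and jig bruises the pine.
- mid_pad (a point): Fixed point of the jig (x 19, y -255, z 14 mm): middle of the black rubber pad's free face IF the carriage were at mid setting; the real pad is up to 18 mm off in jig x. It is 16 wide (y), 16 high, faces -x and gives up to 6.5 mm towards +x (2 N to start, 0.9 N more per mm, then a hard stop). The catch snaps after 3 to 5 mm.
- mid_catch (a point): Fixed point of the jig (x -23, y -258.5, z 12 mm): inner corner of the catch's square back edge IF the carriage were at mid setting; the real one is up to 18 mm off in jig x, as the pad. The steel catch, 16 mm high, overlaps the home slat's end by 4 to 8 mm; its polished sloped front reaches 33 mm nearer the robot. Housing: y below -290, x -42 to +80 mm, 30 high.
- catch (a joint): How far the catch is pushed back along jig -y, m: 0 fully out, about 0.004 to 0.009 while the slat's end passes, 0.013 at most; spring 4 to 9 N. It snaps back out behind the slat's near long side and holds it on the pad. Pushing low, 80 mm from the slat's middle towards the plain end, the snap comes at about 7 to 15 N with a small drop; the pad's hard stop at 12 to 20 N.
- offcut: Bystander, to be left alone: a plain pine offcut 140 x 45 x 18 mm without a slot, lying behind the jig's rail. Origin: centre of its underside or handle region.
- tape: Bystander, to be left alone: a yellow-and-black tape measure, 68 x 38 x 62 mm, left of the pin. Origin: centre of its underside or handle region.
- screwbox: Bystander, to be left alone: a clear open box of screws, 150 x 110 x 45 mm, on the left. Origin: centre of its underside or handle region.
- screwdriver: Bystander, to be left alone: a screwdriver lying on the right. Origin: centre of its underside or handle region.
- hammer: Bystander, to be left alone: a hammer lying on the right. Origin: centre of its underside or handle region.
- clamp: Bystander, to be left alone: a blue bar clamp, 260 mm long, far left. Origin: centre of its underside or handle region.
- sander: Bystander, to be left alone: a cork sanding block 110 x 65 x 35 mm, near left. Origin: centre of its underside or handle region.

How it is judged:
By the outcome, as a careful person would: the job done as asked, in the order asked, and still so for the second after the job is handed in, with the robot touching nothing.
It also fails if it takes over 69 s, if anything falls off the work surface, if the arm or the gripper's body presses on something with over 40 N, if the wrist force passes 120 N, or if a joint passes its speed limit or range.

## Robot

A 6-joint arm with a two-finger parallel gripper is mounted at the origin on the work surface. World frame = base frame: x ahead of the robot, y to its left, z up, the work surface at z = 0. Lengths are in mm, angles in rad, forces in N, time in s.
With the tool pointing down it reaches from about 400 to 925 mm from the base axis. Payload 12.5 kg.
Tool frame: the origin (TCP) lies midway between the tips of the shut fingers; the grasp point (between the pads) lies 19 mm behind it (env.tcp_to_grasp is the distance from the TCP to the grasp point, in mm); z points along the fingers, y is the line along which they close (so a half turn about z gives the same grasp; the last joint's range is limited). The gripper opens to 95 mm and grips with 3 to 60 N. Pads are 20 mm wide; open, the fingers measure 119 mm over their backs; the gripper's body (75 mm by 180 mm) begins 59 mm behind the grasp point.
Start: joints at [-1.441, 0.491, 1.559, -0, 1.092, -0.106], TCP at [146.035, -607.717, 214.661] pointing down, gripper open.
Joint ranges: [-3.1, 3.1], [-0.84, 2.19], [0.05, 2.79], [-1.13, 4.28], [0.06, 2.93], [-2.69, 2.69]. Speed limits (rad/s): [2.22, 2.22, 2.79, 3.14, 3.14, 3.14].

## Interface

Orientations are given as [roll, pitch, yaw] about the fixed x, y, z axes, in that order (R = Rz(yaw) Ry(pitch) Rx(roll)).
In Python, from cell import env gives the robot as it stands. The module is installed in compiled form; this text tells all that it offers.
- The arm moves only by the tool step_arm, never from a script. Its argument "plan" is a list that holds one entry, the list of rows, each a list of 5 numbers: the shift along the tool's x, y, z in mm, then the turn about the tool's z in degrees, then the opening, from -1 (shut) to 1 (fully open). A call has 1 to 8 rows; each row is the pose to reach, as a shift and turn from the pose commanded when the call began, along the tool's axes at that moment; what a row does not reach only later rows make up. A row lasts 1/12 s, in which the tool goes at most 41.7 mm and 7.16 degrees, less where a joint would pass 70% of its speed; a pose out of reach is approached as far as the arm can. A call with a gripper value outside its range is refused whole. The fingers move at their own pace and stop on an object; the grip force is fixed at half the most. Time passes only in rows, so rows that repeat a pose let the fingers close. It gives the time, the measured TCP pose, the force, the opening and the grip force at its end, in the units of the state.
- env.state(): the state, without advancing time (a new reading comes with each control period).
- env.read_camera(name): name is "scene" or "top"; returns the picture (480x640x3 uint8, blue, green, red); there is no depth.
- env.get_calibration(name): a dict with "K" (3x3 intrinsics, pixels), "D" ([k1, k2, p1, p2, k3] as OpenCV has them; the pictures are not rectified), "extrinsics" (4x4, takes a point from world to camera coordinates). Camera axes: x right, y up, looking along -z (the intrinsics and any distortion apply to the point x, -y, -z); pixel columns grow to the right and rows downward; lengths in mm; the calibration is good to about 2 mm. A picture is of the moment at which its call begins. get_calibration takes no time and is no camera call.
- env.job_done(): hands the job in; it is judged then, once.
The state is a dict: "t": time; "joints": joint angles; "qvel": joint speeds; "tau": joint torques, N m; "eef_pos": TCP position; "tcp_rot": TCP orientation; "ft_force": force on the tool from outside, world axes, zero at the start; "moment": the same for the moment, N m; "opening": opening from 0.0 (shut) to 1.0 (fully open); "grip_force": force on a finger pad.
Only numpy, scipy, OpenCV 4.12 (cv2) and the standard library are available. Lean on these libraries where they do the work, as an engineer would, in place of code of your own. Each camera call takes 0.05 s, during which the arm holds its last target. There are 200 camera calls.

## Working session

There is one attempt and no reset: what is moved stays moved. The work goes in short steps, Python scripts to look and compute and a tool call to move; the robot and the scene stay as the last step left them, time stands still between calls to the robot, and variables do not carry over. Pictures are saved under pics/ and viewed, at most 10 in all, crops included, and the job is handed in when it is done.

Besides the shell and the picture viewer there is one more tool, called after "Emit:" in YAML: its name, and indented under it one key for each argument. step_arm: Moves the arm, as the interface text tells. Its arguments: {"type":"object","properties":{"plan":{"type":"array"}},"required":["plan"]}

```bash
mkdir -p pics; cat > h.py <<'E'
import numpy as np, cv2
from cell import env
def cal(n):
    c=env.get_calibration(n); return np.array(c["K"],float),np.array(c["D"],float),np.array(c["extrinsics"],float)
def ray(n,uv):
    K,D,E=cal(n); p=cv2.undistortPoints(np.array(uv,float).reshape(-1,1,2),K,D).reshape(-1,2)
    d=np.c_[p[:,0],-p[:,1],-np.ones(len(p))]@E[:3,:3]
    return -E[:3,:3].T@E[:3,3],d
def onz(n,uv,z):
    o,d=ray(n,uv); return o+d*((z-o[2])/d[:,2])[:,None]
def proj(n,P):
    K,D,E=cal(n); q=np.atleast_2d(P)@E[:3,:3].T+E[:3,3]; q=q*[1,-1,-1]
    return cv2.projectPoints(q.reshape(-1,1,3),np.zeros(3),np.zeros(3),K,D)[0].reshape(-1,2)
E
python3 - <<'E'
from h import *
for n in("scene","top"):
    cv2.imwrite(f"pics/{n}0.png",env.read_camera(n))
    K,D,E=cal(n); print(n,-E[:3,:3].T@E[:3,3],K[0,0])
print(env.state())
E
```

```text
scene [ 989.79122255 -389.6525998   975.96617494] 449.0688033193366
top [ 4.19247362e+02 -2.00816199e-01  1.33109770e+03] 531.700285648756
{'t': 0.1, 'joints': array([-1.44063368e+00,  4.91505330e-01,  1.55938386e+00, -1.00208815e-05,
        1.09167701e+00, -1.05601265e-01]), 'qvel': array([ 0.00125786, -0.00170853, -0.00175864,  0.00065498,  0.00049668,
        0.00035856]), 'tau': array([ 3.05284935e-03, -6.13623118e+01, -2.58604628e+01,  6.94465125e-02,
        4.70088248e-02, -6.90808383e-05]), 'eef_pos': array([ 145.98316789, -607.4997484 ,  214.11802166]), 'tcp_rot': array([-3.14062360e+00, -9.37774848e-05,  2.35768494e-01]), 'ft_force': array([-0.01976831,  0.4780172 , -0.1804441 ]), 'moment': array([ 0.02448901, -0.02952635, -0.01841018]), 'grip_force': 0.0, 'opening': 0.997600121849591}
```

View pics/scene0.png

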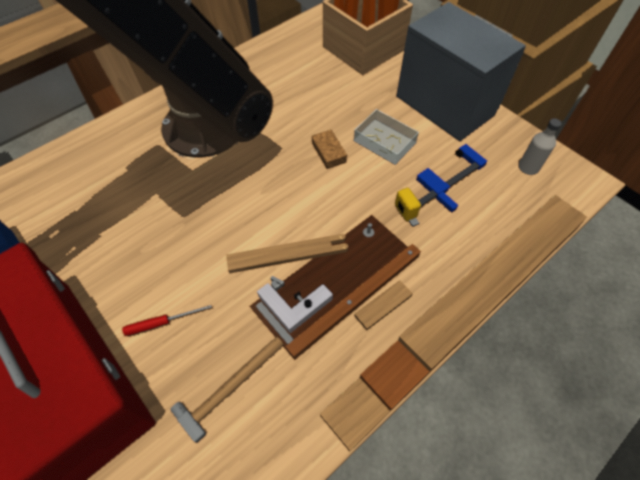

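View pics/top0.png

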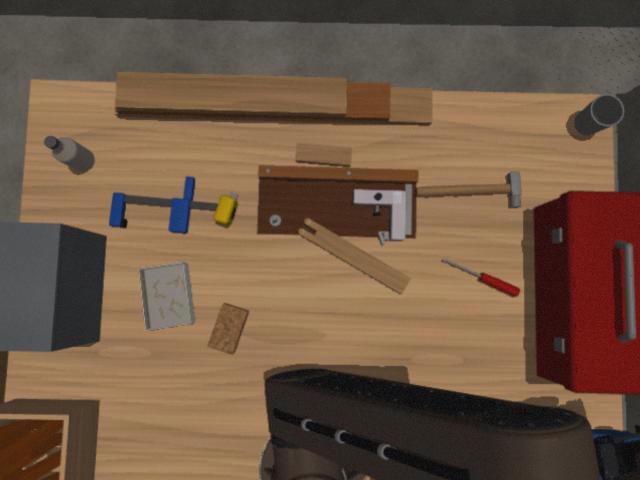

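The scene picture shows the slat in front of the jig (slot end near 345,242). The top view has the pin at about (275,220), the slot end at (305,228) and the plain end at (403,283). The catch is near (383,238).

```bash
python3 - <<'E'
from h import *
a=cv2.imread("pics/top0.png")[155:300,250:425]
cv2.imwrite("pics/top0c.png",cv2.resize(a,None,fx=4,fy=4,interpolation=cv2.INTER_CUBIC))
a=cv2.imread("pics/scene0.png")[205:360,220:425]
cv2.imwrite("pics/scene0c.png",cv2.resize(a,None,fx=3.8,fy=3.8,interpolation=cv2.INTER_CUBIC))
E
```

```text
(no output)
```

View pics/top0c.png

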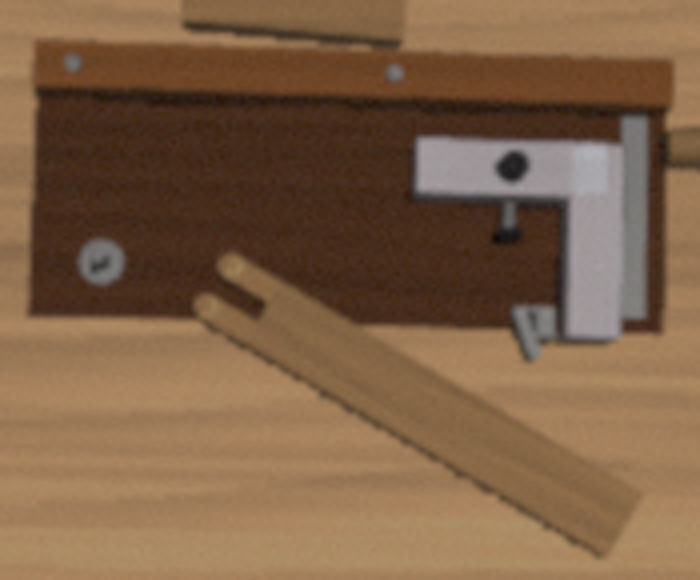

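View pics/scene0c.png

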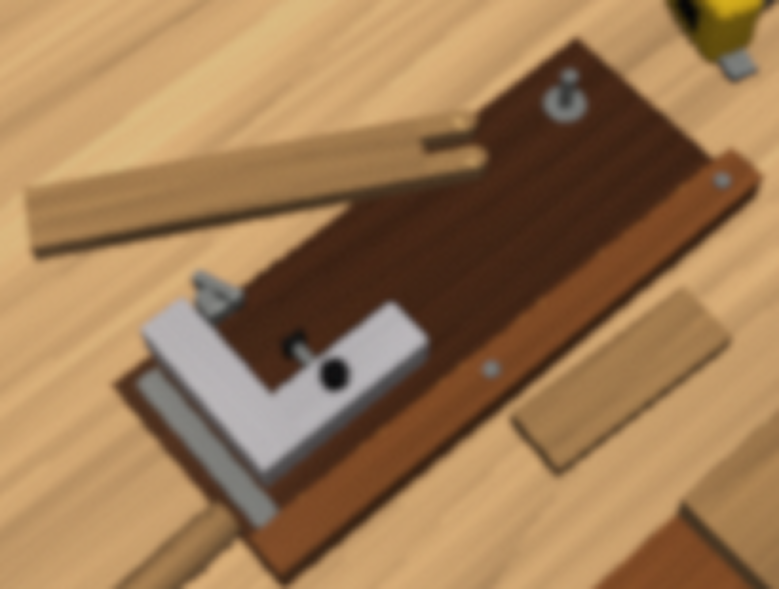

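The top crop gives the pin washer at (102,263), the rail's front edge from (38,90) to (670,108), the slat's plain end corners at (642,492) and (603,555), and the prong tips near (225,252) and (197,300). In the scene crop the washer is at (565,102).

```bash
cat >> h.py <<'E'
def T(c): return (np.array(c,float)+.5)/4-.5+[250,155]
def S(c): return (np.array(c,float)+.5)/3.8-.5+[220,205]
E
python3 - <<'E'
from h import *
np.set_printoptions(precision=1,suppress=True)
print("pin top",onz("top",T([[102,263]]),1),"scene",onz("scene",S([[565,102]]),1), "pin tip scene",onz("scene",S([[569,75]]),36))
r=onz("top",T([[38,90],[670,108]]),30); print("rail",r, np.arctan2(*(r[0]-r[1])[[1,0]])-np.pi/2)
r=onz("scene",S([[727,150],[245,541]]),30); print("rail sc",r,np.arctan2(*(r[0]-r[1])[[1,0]])-np.pi/2)
print("plain corners",onz("top",T([[642,492],[603,555]]),18))
print("plain corners sc",onz("scene",S([[27,188],[36,248]]),18))
print("slot bottom top",onz("top",T([[266,300],[258,318]]),18))
# slat by mask in top
a=cv2.imread("pics/top0.png")
print("sides far", onz("top",T([[245,256],[642,492]]),18),"sides near",onz("top",T([[197,310],[603,555]]),18))
print("catch tip", onz("top",T([[514,308],[532,360],[555,308],[540,355]]),20),"pad",onz("top",T([[507,242]]),22), "housing",onz("top",T([[566,338],[620,340],[415,137],[415,197]]),30))
E
```

```text
pin top [[597.7 110.5   1. ]] scene [[596.1 112.1   1. ]] pin tip scene [[596.7 110.9  36. ]]
rail [[ 701.1  151.3   30. ]
 [ 699.7 -241.7   30. ]] -0.0037069996349734513
rail sc [[ 703.   150.3   30. ]
 [ 701.4 -246.9   30. ]] -0.004179653282192497
plain corners [[ 461.3 -228.1   18. ]
 [ 422.1 -204.4   18. ]]
plain corners sc [[ 421.4 -205.2   18. ]
 [ 461.4 -226.1   18. ]]
slot bottom top [[574.7   6.5  18. ]
 [563.3  11.2  18. ]]
sides far [[ 602.    20.2   18. ]
 [ 461.3 -228.1   18. ]] sides near [[ 567.4   49.2   18. ]
 [ 422.1 -204.4   18. ]]
catch tip [[ 573.3 -147.5   20. ]
 [ 541.1 -159.1   20. ]
 [ 573.9 -173.    20. ]
 [ 544.4 -164.    20. ]] pad [[ 614.2 -142.4   22. ]] housing [[ 554.3 -178.7   30. ]
 [ 553.9 -211.9   30. ]
 [ 677.4  -83.5   30. ]
 [ 639.8  -84.2   30. ]]
```

Emit:
step_arm:
  plan:
    - [[240,-210,40,-47,1],[240,-210,40,-47,1],[240,-210,40,-47,1],[240,-210,40,-47,1],[240,-210,40,-47,1],[240,-210,40,-47,1],[240,-210,40,-47,1],[240,-210,40,-47,1]]

```text
t: 0.77
eef_pos: [331.2, -344.6, 174.2]
tcp_rot: [-3.141, -0.001, 1.062]
ft_force: [0.7, -0.6, -0.6]
opening: 1.001
grip_force: 0.0
```

Emit:
step_arm:
  plan:
    - [[319,32.5,60,0,1],[319,32.5,60,0,1],[319,32.5,60,0,1],[319,32.5,60,0,1],[319,32.5,60,0,1],[319,32.5,60,0,1],[319,32.5,60,0,1],[319,32.5,110,0,1]]

```text
t: 1.43
eef_pos: [512.4, -93.4, 87.9]
tcp_rot: [3.134, -0.002, 1.058]
ft_force: [0.9, -0.7, -0.3]
opening: 1.0
grip_force: 0.0
```

Emit:
step_arm:
  plan:
    - [[0,0,0,0,1],[0,0,0,0,1]]

```text
t: 1.6
eef_pos: [507.9, -94.8, 83.8]
tcp_rot: [-3.138, 0.001, 1.059]
ft_force: [-0.3, 0.5, 0.5]
opening: 0.997
grip_force: 0.0
```

```bash
python3 - <<'E'
from h import *
a=env.read_camera("scene"); cv2.imwrite("pics/s1.png",cv2.resize(a[180:360,180:440],None,fx=3,fy=3,interpolation=cv2.INTER_CUBIC)); print(env.state())
E
```

```text
{'t': 1.65, 'joints': array([-3.14134662e-01,  5.20508739e-01,  1.95104155e+00, -2.78755679e-04,
        6.71652749e-01,  1.99742178e-01]), 'qvel': array([-0.02878296, -0.03793096, -0.00600732, -0.00086811,  0.002704  ,
       -0.00078482]), 'tau': array([  1.6663067 , -51.52867556, -16.0810715 ,   0.09280482,
        -0.08291861,   0.07379541]), 'eef_pos': array([508.09924485, -95.83641051,  85.01643269]), 'tcp_rot': array([-3.14004861e+00,  4.89202250e-04,  1.05713821e+00]), 'ft_force': array([ 0.04704699, -0.01085966,  0.77209137]), 'moment': array([-0.02409267, -0.04997933, -0.03480141]), 'grip_force': 0.0, 'opening': 0.9977461448586987}
```

View pics/s1.png

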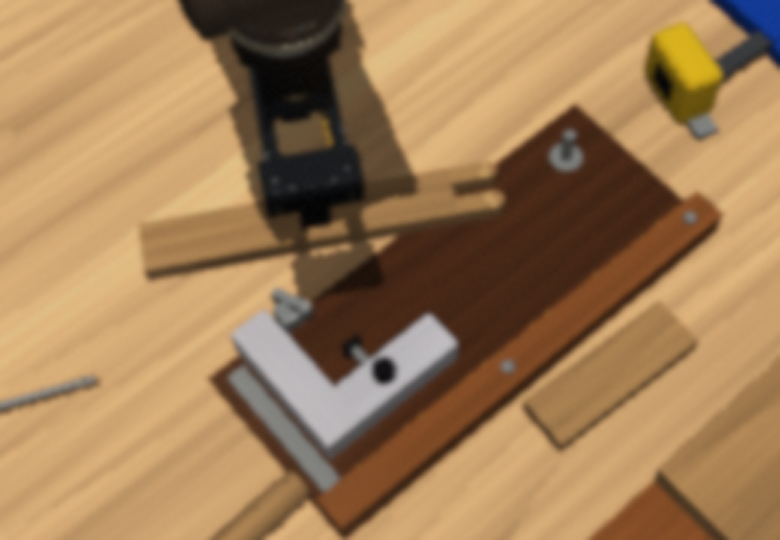

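The picture shows the fingers straddling the slat, with the open gripper square across it. I'll go down and grip.

Emit:
step_arm:
  plan:
    - [[0,1.8,30,0,1],[0,1.8,55,0,1],[0,1.8,70,0,1],[0,1.8,78,0,1],[0,1.8,80,0,1],[0,1.8,80,0,1]]

```text
t: 2.15
eef_pos: [510.1, -97.7, 6.0]
tcp_rot: [3.141, -0.0, 1.055]
ft_force: [0.1, 0.4, 0.0]
opening: 0.994
grip_force: 0.0
```

Emit:
step_arm:
  plan:
    - [[0,0,0,0,0.2],[0,0,0,0,0],[0,0,0,0,-0.3],[0,0,0,0,-0.5],[0,0,0,0,-0.5],[0,0,0,0,-0.5]]

```text
t: 2.65
eef_pos: [510.1, -96.8, 5.5]
tcp_rot: [3.141, 0.0, 1.056]
ft_force: [-0.0, 0.1, -0.3]
opening: 0.636
grip_force: 0.0
```

Emit:
step_arm:
  plan:
    - [[0,0,0,0,-0.5],[0,0,0,0,-0.5],[0,0,0,0,-0.5],[0,0,0,0,-0.5],[0,0,0,0,-0.5],[0,0,0,0,-0.5]]

```text
t: 3.15
eef_pos: [510.0, -96.8, 5.3]
tcp_rot: [3.142, 0.0, 1.056]
ft_force: [0.2, 0.8, 0.7]
opening: 0.467
grip_force: 30.0
```

Emit:
step_arm:
  plan:
    - [[0,-5,-2,0,-0.5],[5,-13,-2,0,-0.5],[15,-21,-2,0,-0.5],[27,-26.5,-2,0,-0.5],[37,-26.5,-2,0,-0.5],[44,-26.5,-2,0,-0.5],[44,-26.5,-2,0,-0.5],[44,-26.5,-2,0,-0.5]]

```text
t: 3.82
eef_pos: [508.9, -45.1, 7.2]
tcp_rot: [3.141, 0.0, 1.057]
ft_force: [0.7, 0.6, -2.6]
opening: 0.469
grip_force: 30.0
```

```bash
python3 - <<'E'
from h import *
s=env.state(); print(s["eef_pos"],s["tcp_rot"],s["ft_force"],s["joints"])
a=env.read_camera("scene")[205:305,300:440]; b=env.read_camera("top")[190:260,240:338]
a=cv2.resize(a,None,fx=4,fy=4,interpolation=cv2.INTER_CUBIC); b=cv2.resize(b,None,fx=5.714,fy=5.714,interpolation=cv2.INTER_CUBIC)[:400]
cv2.imwrite("pics/s2.png",a); cv2.imwrite("pics/t2.png",b); print(a.shape,b.shape)
E
```

```text
[508.88645535 -45.08520371   7.24851178] [3.14130232e+00 5.30865201e-05 1.05728312e+00] [ 0.74330611  0.55940348 -2.58992816] [-2.17646016e-01  6.50398293e-01  2.01204243e+00 -2.93908768e-04
  4.78889708e-01  2.96128011e-01]
(400, 560, 3) (400, 560, 3)
```

View pics/s2.png

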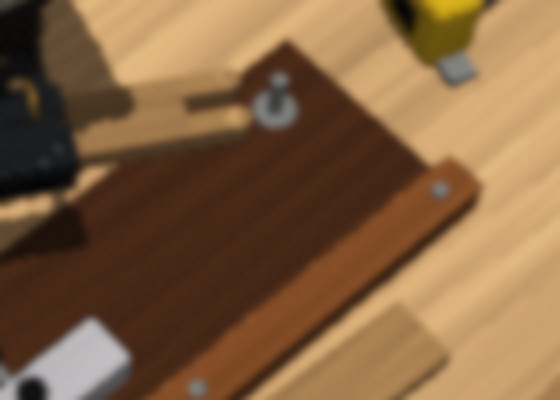

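View pics/t2.png

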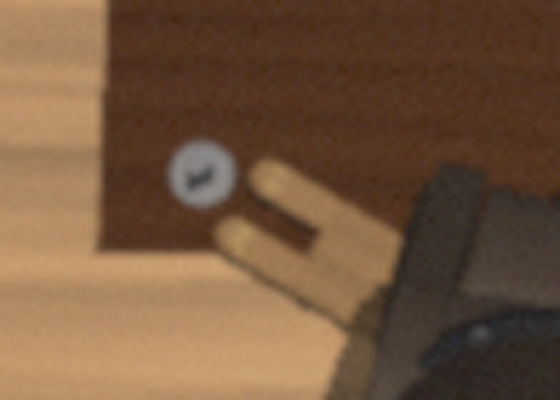

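The top crop shows prong tips with rounded centres near (272,178) and (237,236), the slot bottom at about (310,240) and the pin washer at (202,174). I'll check the line-up numerically.

```bash
python3 - <<'E'
from h import *
np.set_printoptions(precision=1,suppress=True)
f=5.714; U=lambda c:(np.array(c,float)+.5)/f-.5+[240,190]
d=np.array([np.cos(1.0573),np.sin(1.0573)]); n=np.array([d[1],-d[0]])
tcp=np.array([508.9,-45.1])
for lab,c,z in(("prongs",[[272,178],[237,236]],20),("tips",[[256,162],[219,224]],20),("bottom",[[310,240]],20),("pin",[[202,174]],1)):
    p=onz("top",U(c),z)[:,:2]; print(lab,p,"along",(p-tcp)@d,"perp",(p-tcp)@n)
V=lambda c:(np.array(c,float)+.5)/4-.5+[300,205]
for lab,c,z in(("slotbottom",[[186,100]],20),("tips",[[244,78],[248,118]],20),("pinfoot",[[275,108]],1),("pintop",[[279,79]],36)):
    p=onz("scene",V(c),z)[:,:2]; print(lab,p,"along",(p-tcp)@d,"perp",(p-tcp)@n)
E
```

```text
prongs [[594.9  78.9]
 [569.2  93.3]] along [150.3 150.2] perp [ 14.  -15.5]
tips [[601.8  86.1]
 [574.2 101.3]] along [159.9 159.6] perp [ 16.5 -15. ]
bottom [[568.2  61.6]] along [122.1] perp [-0.8]
pin [[598.5 111. ]] along [180.] perp [1.4]
slotbottom [[562.8  63.9]] along [121.4] perp [-6.6]
tips [[574.8 103.1]
 [598.4  84.2]] along [161.5 156.5] perp [-15.4  14.4]
pinfoot [[596.5 111.9]] along [179.8] perp [-0.8]
pintop [[596.7 110.9]] along [179.] perp [-0.1]
```

Emit:
step_arm:
  plan:
    - [[4,0.5,0,0,-0.5],[8,0.5,0,0,-0.5],[11,0.5,0,0,-0.5],[14,0.5,0,0,-0.5],[16,0.5,0,0,-0.5],[18,0.5,0,0,-0.5]]

```text
t: 4.42
eef_pos: [518.0, -29.8, 7.3]
tcp_rot: [3.142, 0.0, 1.056]
ft_force: [0.1, -0.1, -2.5]
opening: 0.466
grip_force: 30.0
```

Emit:
step_arm:
  plan:
    - [[2,0,0,0,-0.5],[4,0,0,0,-0.5],[6,0,0,0,-0.5]]

```text
t: 4.67
eef_pos: [521.0, -24.7, 7.3]
tcp_rot: [3.142, 0.0, 1.056]
ft_force: [-0.0, 0.1, -1.9]
opening: 0.47
grip_force: 30.0
```

Emit:
step_arm:
  plan:
    - [[3,0,0,0,-0.5],[6,0,0,0,-0.5],[9,0,0,0,-0.5],[11,0,0,0,-0.5],[13,0,0,0,-0.5]]

```text
t: 5.08
eef_pos: [527.5, -13.3, 7.3]
tcp_rot: [3.141, 0.0, 1.056]
ft_force: [0.3, -0.0, -2.0]
opening: 0.47
grip_force: 30.0
```

Emit:
step_arm:
  plan:
    - [[3,0,0,0,-0.5],[6,0,0,0,-0.5],[8,0,0,0,-0.5],[9,0,0,0,-0.5]]

```text
t: 5.42
eef_pos: [531.9, -5.4, 7.3]
tcp_rot: [3.141, -0.0, 1.056]
ft_force: [0.3, -0.8, -1.8]
opening: 0.469
grip_force: 30.0
```

```bash
python3 - <<'E'
from h import *
s=env.state(); print(s["eef_pos"],s["ft_force"],s["moment"])
a=env.read_camera("scene")[205:305,300:440]; b=env.read_camera("top")[190:260,240:338]
a=cv2.resize(a,(560,300),interpolation=cv2.INTER_CUBIC); b=cv2.resize(b,(560,300),interpolation=cv2.INTER_CUBIC)
cv2.imwrite("pics/st3.png",np.vstack([a,b]))
E
```

```text
[531.90514838  -5.43517638   7.27559704] [ 0.30579511 -0.78747722 -1.80511793] [-0.15306718 -0.10278772 -0.08818234]
```

View pics/st3.png

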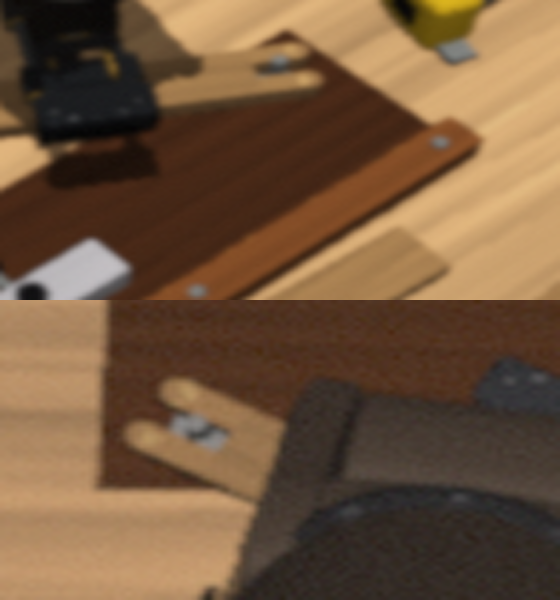

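Both views show the pin inside the slot, at (278,65) in the scene half and (205,430) in the top half. I'll feel for the slot bottom.

Emit:
step_arm:
  plan:
    - [[1,0,0,0,-0.5],[2,0,0,0,-0.5],[3,0,0,0,-0.5],[4,0,0,0,-0.5],[4,0,0,0,-0.5]]

```text
t: 5.93
eef_pos: [533.8, -2.1, 7.3]
tcp_rot: [3.141, 0.0, 1.056]
ft_force: [0.7, 0.6, -1.5]
opening: 0.47
grip_force: 30.0
```

Emit:
step_arm:
  plan:
    - [[1,0,0,0,-0.5],[1,0,0,0,-0.5]]

```text
t: 6.1
eef_pos: [534.2, -1.3, 7.3]
tcp_rot: [3.142, 0.0, 1.056]
ft_force: [1.2, 0.3, -2.7]
opening: 0.468
grip_force: 30.0
```

Emit:
step_arm:
  plan:
    - [[0.7,0,0,0,-0.5],[0.7,0,0,0,-0.5]]

```text
t: 6.27
eef_pos: [534.6, -0.7, 7.3]
tcp_rot: [3.142, 0.0, 1.056]
ft_force: [0.1, 0.2, -2.4]
opening: 0.468
grip_force: 30.0
```

Emit:
step_arm:
  plan:
    - [[0.7,0,0,0,-0.5],[0.7,0,0,0,-0.5]]

```text
t: 6.43
eef_pos: [534.9, -0.1, 7.3]
tcp_rot: [3.142, 0.0, 1.056]
ft_force: [-0.1, -0.0, -2.1]
opening: 0.469
grip_force: 30.0
```

Emit:
step_arm:
  plan:
    - [[0.7,0,0,0,-0.5],[0.7,0,0,0,-0.5]]

```text
t: 6.6
eef_pos: [535.2, 0.5, 7.3]
tcp_rot: [3.142, 0.0, 1.056]
ft_force: [1.7, -0.4, -2.3]
opening: 0.471
grip_force: 30.0
```

Emit:
step_arm:
  plan:
    - [[0.5,0,0,0,-0.5],[0.5,0,0,0,-0.5]]

```text
t: 6.77
eef_pos: [535.5, 0.9, 7.3]
tcp_rot: [3.141, 0.0, 1.056]
ft_force: [0.6, -0.5, -2.0]
opening: 0.469
grip_force: 30.0
```

Emit:
step_arm:
  plan:
    - [[0.5,0,0,0,-0.5],[0.5,0,0,0,-0.5]]

```text
t: 6.93
eef_pos: [535.7, 1.4, 7.3]
tcp_rot: [3.142, 0.0, 1.056]
ft_force: [0.7, -0.5, -2.3]
opening: 0.469
grip_force: 30.0
```

Emit:
step_arm:
  plan:
    - [[0.5,0,0,0,-0.5],[0.5,0,0,0,-0.5]]

```text
t: 7.1
eef_pos: [536.0, 1.8, 7.3]
tcp_rot: [3.142, 0.0, 1.056]
ft_force: [-0.1, 0.8, -3.5]
opening: 0.47
grip_force: 30.0
```

Emit:
step_arm:
  plan:
    - [[0.5,0,0,0,-0.5],[0.5,0,0,0,-0.5]]

```text
t: 7.27
eef_pos: [536.2, 2.3, 7.3]
tcp_rot: [3.142, 0.0, 1.056]
ft_force: [1.4, 0.1, -2.3]
opening: 0.468
grip_force: 30.0
```

Emit:
step_arm:
  plan:
    - [[0.6,0,0,0,-0.5],[0.6,0,0,0,-0.5]]

```text
t: 7.43
eef_pos: [536.4, 2.7, 7.3]
tcp_rot: [-3.141, 0.0, 1.056]
ft_force: [0.4, -1.8, -0.9]
opening: 0.467
grip_force: 30.0
```

Emit:
step_arm:
  plan:
    - [[0.6,0,0,0,-0.5],[0.6,0,0,0,-0.5]]

```text
t: 7.6
eef_pos: [536.4, 2.8, 7.2]
tcp_rot: [-3.141, 0.001, 1.056]
ft_force: [-1.7, -7.3, -2.0]
opening: 0.472
grip_force: 30.0
```

Emit:
step_arm:
  plan:
    - [[0.6,0,0,0,-0.5],[0.6,0,0,0,-0.5]]

```text
t: 7.77
eef_pos: [536.3, 3.0, 7.1]
tcp_rot: [-3.14, 0.001, 1.056]
ft_force: [-3.2, -11.2, -1.3]
opening: 0.47
grip_force: 30.0
```

It's seated on the slot bottom at about 11 N. I'll ease off, set it down and release.

Emit:
step_arm:
  plan:
    - [[-1,0,0,0,-0.5],[-1,0,1,0,-0.5],[-1,0,1.8,0,-0.5],[-1,0,1.8,0,-0.5]]

```text
t: 8.1
eef_pos: [536.5, 2.8, 5.4]
tcp_rot: [-3.141, 0.0, 1.056]
ft_force: [-2.0, -5.6, -1.1]
opening: 0.469
grip_force: 30.0
```

Emit:
step_arm:
  plan:
    - [[0,0,0,0,0.1],[0,0,0,0,0.4],[0,0,0,0,0.4],[0,0,0,0,0.4],[0,0,0,0,0.4],[0,0,0,0,0.4]]

```text
t: 8.6
eef_pos: [536.6, 3.0, 5.5]
tcp_rot: [3.141, -0.0, 1.056]
ft_force: [0.3, -0.3, 0.5]
opening: 0.696
grip_force: 0.0
```

Emit:
step_arm:
  plan:
    - [[0,0,-10,0,0.4],[0,0,-30,0,0.4],[0,0,-50,0,0.4],[0,0,-50,0,0.4]]

```text
t: 8.93
eef_pos: [538.0, 2.8, 59.0]
tcp_rot: [3.137, -0.002, 1.056]
ft_force: [0.3, 0.2, 0.3]
opening: 0.701
grip_force: 0.0
```

Emit:
step_arm:
  plan:
    - [[-20,-12,0,0,-1],[-40,-25,0,0,-1],[-60,-38,0,0,-1],[-68,-46,0,0,-1],[-68,-46,0,0,-1],[-68,-46,0,0,-1],[-68,-46,0,0,-1],[-68,-46,0,0,-1]]

```text
t: 9.6
eef_pos: [463.9, -33.5, 55.5]
tcp_rot: [3.141, -0.0, 1.057]
ft_force: [0.4, -0.2, 0.7]
opening: 0.196
grip_force: 0.0
```

Emit:
step_arm:
  plan:
    - [[0,0,20,0,-1],[0,0,40,0,-1],[0,0,48,0,-1],[0,0,48,0,-1],[0,0,48,0,-1],[0,0,48,0,-1]]

```text
t: 10.1
eef_pos: [463.5, -33.6, 8.1]
tcp_rot: [3.141, -0.0, 1.056]
ft_force: [-0.3, 0.0, 0.3]
opening: 0.006
grip_force: 0.0
```

```bash
python3 - <<'E'
from h import *
print({k:env.state()[k] for k in("t","eef_pos","tcp_rot","ft_force","opening","joints")})
a=env.read_camera("scene"); cv2.imwrite("pics/s4.png",cv2.resize(a[180:340,200:420],None,fx=3,fy=3,interpolation=cv2.INTER_CUBIC))
E
```

```text
{'t': 10.1, 'eef_pos': array([463.50466075, -33.61499584,   8.05978285]), 'tcp_rot': array([ 3.14087614e+00, -1.39339848e-04,  1.05631043e+00]), 'ft_force': array([-0.32849883,  0.00355464,  0.29682018]), 'opening': 0.0055418473893022345, 'joints': array([-2.14635195e-01,  6.17055779e-01,  2.12470255e+00, -2.02056621e-04,
        3.99108638e-01,  3.00036898e-01])}
```

View pics/s4.png

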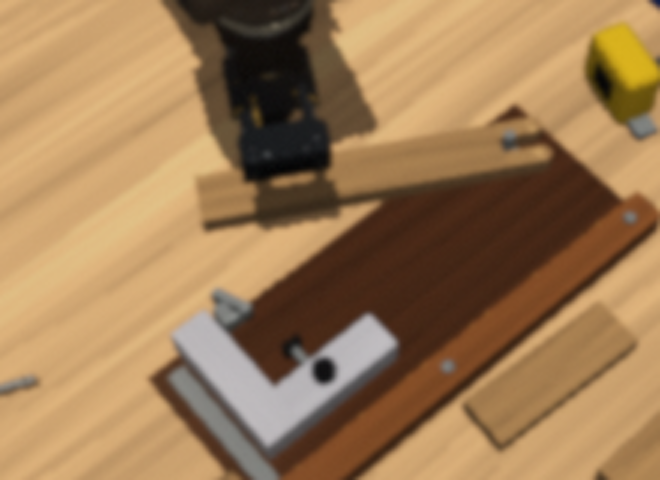

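The picture shows the pin near (508,138) at the bottom of the slot, and the shut fingers on the near side of the plain end. Next I'll swing the slat along an arc about the pin.

Emit:
step_arm:
  plan:
    - [[-2,5,2,0,-1],[-2,10,2,0,-1],[-2.5,14,2,-1,-1],[-3,18.5,2,-2.3,-1],[-4,23.5,2,-3.7,-1],[-4.5,28,2,-5,-1],[-4.5,30.6,2,-5.7,-1],[-4.5,30.6,2,-5.7,-1]]

```text
t: 10.82
eef_pos: [488.1, -53.1, 5.6]
tcp_rot: [3.141, -0.0, 1.156]
ft_force: [-0.1, -0.5, 0.1]
opening: 0.006
grip_force: 0.0
```

Emit:
step_arm:
  plan:
    - [[-0.8,4.9,0,-1.4,-1],[-1.5,9.8,0,-2.9,-1],[-2,14.7,0,-4.3,-1],[-2.5,19.6,0,-5.7,-1],[-2.8,23.5,0,-6.9,-1],[-2.9,25.5,0,-7.4,-1],[-2.9,25.5,0,-7.4,-1]]

```text
t: 11.4
eef_pos: [510.0, -65.7, 5.5]
tcp_rot: [3.141, 0.0, 1.285]
ft_force: [-0.3, 0.5, 0.5]
opening: 0.003
grip_force: 0.0
```

Emit:
step_arm:
  plan:
    - [[-0.3,2,0,-0.6,-1],[-0.6,4,0,-1.2,-1],[-0.9,6,0,-1.7,-1],[-1.1,7.5,0,-2.2,-1],[-1.1,7.5,0,-2.2,-1]]

```text
t: 11.82
eef_pos: [516.9, -68.9, 5.5]
tcp_rot: [3.141, 0.0, 1.324]
ft_force: [0.3, -0.6, -0.1]
opening: 0.004
grip_force: 0.0
```

Emit:
step_arm:
  plan:
    - [[-0.3,1.5,0,-0.4,-1],[-0.5,3,0,-0.9,-1],[-0.7,4.5,0,-1.3,-1],[-0.7,4.5,0,-1.3,-1]]

```text
t: 12.15
eef_pos: [521.0, -70.7, 5.5]
tcp_rot: [3.141, 0.0, 1.346]
ft_force: [0.3, 0.5, 0.1]
opening: 0.005
grip_force: 0.1
```

Emit:
step_arm:
  plan:
    - [[-0.3,1.5,0,-0.4,-1],[-0.5,3,0,-0.9,-1],[-0.7,4.5,0,-1.3,-1],[-0.7,4.5,0,-1.3,-1]]

```text
t: 12.48
eef_pos: [524.7, -72.2, 5.4]
tcp_rot: [-3.141, -0.0, 1.369]
ft_force: [-2.8, 0.7, 1.5]
opening: 0.008
grip_force: 1.3
```

Emit:
step_arm:
  plan:
    - [[-0.2,1.2,0,-0.4,-1],[-0.4,2.4,0,-0.7,-1],[-0.6,3.6,0,-1.1,-1],[-0.6,3.6,0,-1.1,-1]]

```text
t: 12.82
eef_pos: [527.0, -73.1, 5.4]
tcp_rot: [-3.138, -0.0, 1.388]
ft_force: [-7.5, 2.7, 5.5]
opening: 0.003
grip_force: 4.0
```

Emit:
step_arm:
  plan:
    - [[-0.2,1.3,0,-0.4,-1],[-0.4,2.6,0,-0.8,-1],[-0.6,3.9,0,-1.1,-1],[-0.8,5,0,-1.5,-1],[-0.8,5,0,-1.5,-1]]

```text
t: 13.23
eef_pos: [531.3, -74.7, 5.4]
tcp_rot: [-3.137, -0.0, 1.415]
ft_force: [-9.5, 2.2, 5.9]
opening: 0.002
grip_force: 5.1
```

Emit:
step_arm:
  plan:
    - [[-0.2,1.3,0,-0.4,-1],[-0.4,2.6,0,-0.8,-1],[-0.6,3.9,0,-1.1,-1],[-0.8,5,0,-1.5,-1],[-0.8,5,0,-1.5,-1]]

```text
t: 13.65
eef_pos: [538.2, -76.9, 5.4]
tcp_rot: [3.141, 0.0, 1.441]
ft_force: [-1.1, 0.3, -1.1]
opening: 0.003
grip_force: 0.8
```

Emit:
step_arm:
  plan:
    - [[-0.2,1.3,0,-0.4,-1],[-0.4,2.6,0,-0.8,-1],[-0.6,3.9,0,-1.1,-1],[-0.6,3.9,0,-1.1,-1]]

```text
t: 13.98
eef_pos: [542.1, -78.0, 5.5]
tcp_rot: [3.141, 0.0, 1.46]
ft_force: [-0.6, -0.4, -1.1]
opening: 0.001
grip_force: 0.6
```

Emit:
step_arm:
  plan:
    - [[-0.2,1.3,0,-0.4,-1],[-0.4,2.6,0,-0.8,-1],[-0.6,3.9,0,-1.1,-1],[-0.6,3.9,0,-1.1,-1]]

```text
t: 14.32
eef_pos: [545.8, -79.0, 5.5]
tcp_rot: [3.141, 0.0, 1.479]
ft_force: [-1.8, -0.6, -0.4]
opening: 0.005
grip_force: 0.8
```

```bash
python3 - <<'E'
from h import *
s=env.state();print(s["eef_pos"],s["ft_force"],s["moment"])
b=env.read_camera("scene")[180:340,200:420]
cv2.imwrite("pics/st5.png",cv2.resize(b,None,fx=3.6,fy=3.6,interpolation=cv2.INTER_CUBIC))
E
```

```text
[545.8371028  -79.03292091   5.51069661] [-1.83063831 -0.62824479 -0.38273895] [-0.16577839  0.20443354 -0.02497105]
```

Emit:
step_arm:
  plan:
    - [[-0.2,1.3,0,-0.4,-1],[-0.4,2.6,0,-0.8,-1],[-0.6,3.9,0,-1.1,-1],[-0.6,3.9,0,-1.1,-1]]

```text
t: 14.7
eef_pos: [549.6, -80.0, 5.5]
tcp_rot: [3.141, 0.0, 1.498]
ft_force: [-2.6, -1.3, 0.6]
opening: 0.005
grip_force: 1.0
```

Emit:
step_arm:
  plan:
    - [[-0.2,1.2,0,-0.4,-1],[-0.4,2.4,0,-0.8,-1],[-0.4,2.4,0,-0.8,-1]]

```text
t: 14.95
eef_pos: [551.9, -80.5, 5.5]
tcp_rot: [3.141, 0.0, 1.512]
ft_force: [-3.2, -2.4, 0.6]
opening: 0.007
grip_force: 1.3
```

Emit:
step_arm:
  plan:
    - [[-0.2,1.2,0,-0.3,-1],[-0.4,2.4,0,-0.6,-1],[-0.4,2.4,0,-0.6,-1]]

```text
t: 15.2
eef_pos: [554.4, -81.1, 5.5]
tcp_rot: [3.141, 0.0, 1.523]
ft_force: [-3.5, -2.8, -0.6]
opening: 0.008
grip_force: 1.4
```

Emit:
step_arm:
  plan:
    - [[-0.2,1,0,-0.3,-1],[-0.4,2,0,-0.6,-1],[-0.4,2,0,-0.6,-1]]

```text
t: 15.45
eef_pos: [556.3, -81.5, 5.5]
tcp_rot: [3.141, 0.0, 1.533]
ft_force: [-3.5, -1.4, -0.9]
opening: 0.006
grip_force: 1.6
```

Emit:
step_arm:
  plan:
    - [[-0.2,1,0,-0.3,-1],[-0.2,1,0,-0.3,-1]]

```text
t: 15.62
eef_pos: [557.2, -81.8, 5.5]
tcp_rot: [3.141, 0.0, 1.538]
ft_force: [-3.1, -1.7, 0.5]
opening: 0.002
grip_force: 1.7
```

Emit:
step_arm:
  plan:
    - [[-0.2,1,0,-0.3,-1],[-0.2,1,0,-0.3,-1]]

```text
t: 15.78
eef_pos: [558.2, -82.0, 5.5]
tcp_rot: [3.141, 0.0, 1.543]
ft_force: [-4.1, -1.1, 0.4]
opening: 0.001
grip_force: 1.7
```

Emit:
step_arm:
  plan:
    - [[-0.2,1,0,-0.3,-1],[-0.2,1,0,-0.3,-1]]

```text
t: 15.95
eef_pos: [559.2, -82.2, 5.5]
tcp_rot: [3.141, 0.0, 1.549]
ft_force: [-3.9, -1.3, 0.8]
opening: 0.005
grip_force: 1.7
```

Emit:
step_arm:
  plan:
    - [[-0.2,1,0,-0.3,-1],[-0.2,1,0,-0.3,-1]]

```text
t: 16.12
eef_pos: [560.2, -82.4, 5.5]
tcp_rot: [3.141, 0.0, 1.554]
ft_force: [-3.3, -1.2, 0.4]
opening: 0.008
grip_force: 1.8
```

Emit:
step_arm:
  plan:
    - [[-0.2,1,0,-0.3,-1],[-0.2,1,0,-0.3,-1]]

```text
t: 16.28
eef_pos: [561.2, -82.6, 5.5]
tcp_rot: [3.141, 0.0, 1.559]
ft_force: [-3.9, -0.3, 1.1]
opening: 0.005
grip_force: 1.8
```

Emit:
step_arm:
  plan:
    - [[-0.2,1,0,-0.3,-1],[-0.2,1,0,-0.3,-1]]

```text
t: 16.45
eef_pos: [562.2, -82.8, 5.5]
tcp_rot: [3.141, 0.0, 1.564]
ft_force: [-3.0, -0.3, 0.3]
opening: 0.006
grip_force: 1.8
```

Emit:
step_arm:
  plan:
    - [[-0.2,1,0,-0.3,-1],[-0.2,1,0,-0.3,-1]]

```text
t: 16.62
eef_pos: [563.2, -83.0, 5.5]
tcp_rot: [3.141, 0.0, 1.57]
ft_force: [-3.3, -1.3, 0.2]
opening: 0.004
grip_force: 1.8
```

Emit:
step_arm:
  plan:
    - [[-0.2,1,0,-0.3,-1],[-0.2,1,0,-0.3,-1]]

```text
t: 16.78
eef_pos: [564.2, -83.2, 5.5]
tcp_rot: [3.141, 0.0, 1.575]
ft_force: [-3.4, 0.3, 0.5]
opening: 0.004
grip_force: 1.9
```

Emit:
step_arm:
  plan:
    - [[-0.2,1,0,-0.3,-1],[-0.2,1,0,-0.3,-1]]

```text
t: 16.95
eef_pos: [565.2, -83.4, 5.5]
tcp_rot: [3.141, 0.0, 1.58]
ft_force: [-3.4, -0.1, 1.1]
opening: 0.006
grip_force: 1.9
```

Emit:
step_arm:
  plan:
    - [[-0.2,0.8,0,-0.2,-1],[-0.2,0.8,0,-0.2,-1]]

```text
t: 17.12
eef_pos: [565.3, -83.5, 5.4]
tcp_rot: [-3.14, -0.0, 1.584]
ft_force: [-6.8, 1.3, 2.8]
opening: 0.005
grip_force: 3.4
```

Emit:
step_arm:
  plan:
    - [[-0.2,0.8,0,-0.2,-1],[-0.2,0.8,0,-0.2,-1]]

```text
t: 17.28
eef_pos: [565.8, -83.6, 5.4]
tcp_rot: [-3.139, -0.001, 1.587]
ft_force: [-8.2, 0.7, 4.0]
opening: 0.006
grip_force: 4.2
```

Emit:
step_arm:
  plan:
    - [[-0.1,0.6,0,-0.2,-1],[-0.1,0.6,0,-0.2,-1]]

```text
t: 17.45
eef_pos: [566.1, -83.6, 5.4]
tcp_rot: [-3.139, -0.001, 1.59]
ft_force: [-8.4, 1.1, 3.8]
opening: 0.003
grip_force: 4.9
```

Emit:
step_arm:
  plan:
    - [[-0.1,0.6,0,-0.1,-1],[-0.1,0.6,0,-0.1,-1]]

```text
t: 17.62
eef_pos: [566.5, -83.7, 5.4]
tcp_rot: [-3.139, -0.001, 1.592]
ft_force: [-9.1, 1.0, 4.9]
opening: 0.003
grip_force: 5.3
```

Emit:
step_arm:
  plan:
    - [[-0.1,0.5,0,-0.1,-1],[-0.1,0.5,0,-0.1,-1]]

```text
t: 17.78
eef_pos: [566.9, -83.8, 5.4]
tcp_rot: [-3.138, -0.001, 1.594]
ft_force: [-10.7, 0.6, 5.8]
opening: 0.003
grip_force: 5.6
```

Emit:
step_arm:
  plan:
    - [[-0.1,0.5,0,-0.1,-1],[-0.1,0.5,0,-0.1,-1]]

```text
t: 17.95
eef_pos: [568.0, -83.9, 5.5]
tcp_rot: [-3.14, -0.0, 1.596]
ft_force: [-5.6, 2.1, 1.0]
opening: 0.006
grip_force: 3.2
```

Emit:
step_arm:
  plan:
    - [[-0.1,0.5,0,-0.1,-1],[-0.1,0.5,0,-0.1,-1]]

```text
t: 18.12
eef_pos: [568.7, -83.9, 5.4]
tcp_rot: [-3.14, -0.001, 1.597]
ft_force: [-7.1, 2.6, 2.5]
opening: 0.005
grip_force: 3.5
```

The force dropped from 10.7 to 5.6 N, which fits the catch's friction going away as it snapped. I'll back off gently and look.

Emit:
step_arm:
  plan:
    - [[0,-1,0,0,-1],[0,-2,0,0,-1],[0,-4,0,0,-1],[0,-10,0,0,-1],[0,-25,0,0,-1],[0,-45,0,0,-1],[0,-45,-30,0,-1],[0,-45,-70,0,-1]]

```text
t: 18.78
eef_pos: [522.1, -85.2, 74.0]
tcp_rot: [-3.136, -0.002, 1.597]
ft_force: [1.7, -0.5, 0.5]
opening: 0.004
grip_force: 0.0
```

Emit:
step_arm:
  plan:
    - [[0,-30,-40,0,-1],[0,-50,-80,0,-1],[0,-50,-100,0,-1],[0,-50,-100,0,-1]]

```text
t: 19.12
eef_pos: [475.0, -87.4, 180.8]
tcp_rot: [3.133, 0.003, 1.597]
ft_force: [0.1, -0.3, 0.4]
opening: 0.005
grip_force: 0.0
```

```bash
python3 - <<'E'
from h import *
s=env.state();print(s["t"],s["eef_pos"],s["ft_force"])
a=env.read_camera("scene")[205:335,260:410]; b=env.read_camera("top")[160:260,255:425]
a=cv2.resize(a,(400,347),interpolation=cv2.INTER_CUBIC); b=cv2.resize(b,None,fx=4,fy=3.5,interpolation=cv2.INTER_CUBIC)[:,:]
b=cv2.resize(b,(590,347)); a=cv2.resize(a,(590,511))[90:330]
cv2.imwrite("pics/st6.png",np.vstack([a,b]))
E
```

```text
19.1167 [475.01728991 -87.37205238 180.75782115] [ 0.12952313 -0.29724303  0.37506848]
```

View pics/st6.png

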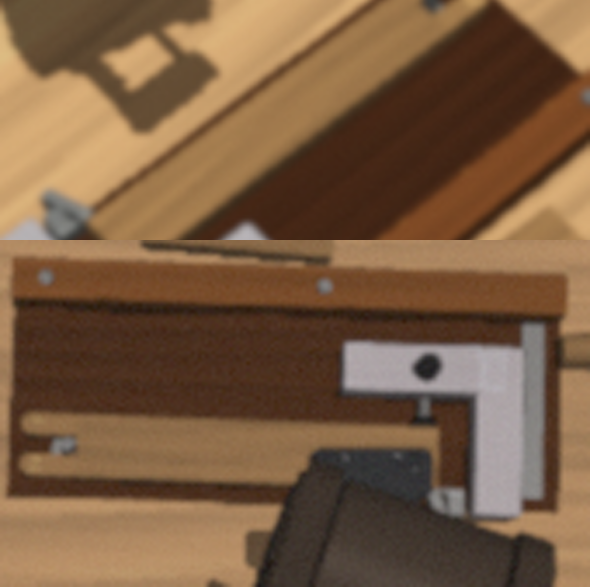

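The last picture shows the slat along the jig's y axis. The pin is at the slot bottom (62,445) and the far side is on the pad (425,420). The catch's inner edge is back at its fully-out column (x≈430), overlapping the slat's end (x≈438) behind its near side.

```bash
python3 -c "
from cell import env
print(env.job_done())"
```

```text
the job is handed in; nothing more can be done
None
```

The job is handed in: the slat is fully on the pin, lying on the bench and held by the catch, which snapped at a push of about 11 N; nothing else on the bench was touched.

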